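# Fish the long spatula out of the half-closed carton

## Robot

A 6-joint arm with a two-finger parallel gripper is mounted at the origin on the work surface. World frame = base frame: x ahead of the robot, y to its left, z up, the work surface at z = 0. Lengths are in mm, angles in rad, forces in N, time in s.
With the tool pointing down it reaches from about 350 to 1000 mm from the base axis. Payload 7.1 kg.
Tool frame: the origin (TCP) lies at the very end of the fingers, on their centre line; the grasp point (between the pads) lies 19 mm behind it; z points along the fingers, y is the line along which they close (so a half turn about z gives the same grasp; the last joint's range is limited). The gripper opens to 85 mm and grips with 20 to 120 N. Pads are 22 mm wide; open, the fingers measure 114 mm over their backs; the gripper's body (76 mm by 85 mm) begins 54 mm behind the grasp point. The pads swing forward as they close: fully open they stand 13 mm farther back than shut.
Start: joints at [1.306, 0.423, 1.63, -0, 1.089, -0.019], TCP at [152.051, 606.206, 231.319] pointing down, gripper open.
Joint ranges: [-3, 3], [-0.9, 2.11], [0.09, 2.58], [-1.31, 4.45], [0.11, 2.69], [-2.54, 2.54]. Speed limits (rad/s): [2.39, 2.39, 3.01, 3.14, 3.14, 3.14].

## Interface

Orientations are given as a unit quaternion [x, y, z, w].
In Python, from workcell import readout, read_camera, ctrl gives the robot as it stands. The module is installed in compiled form; this text tells all that it offers.
- The arm moves only by the shell command python3 -m jog 'ROWS'. ROWS is JSON, a list of rows, each an object with "hand": the closure, from -1 (fully open) to 1 (shut); "offset": the shift along the world's x, y, z each as a share of 200 mm, from -1 to 1, a list of three; "turn": the turn, a rotation vector about the world's x, y, z each as a share of 180 degrees, from -1 to 1, a list of three. A call has 1 to 20 rows; each row shifts and turns the commanded pose from where the row before left it; what a row does not reach is not made up. A row lasts 1/12 s, in which the tool goes at most 41.7 mm and 7.16 degrees, less where a joint would pass 70% of its speed; a pose out of reach is approached as far as the arm can. A call with a number of a shift or a turn outside -1 to 1 is refused whole. A call with a gripper value outside its range is refused whole. The fingers move at their own pace and stop on an object; the grip force is fixed at half the most. Time passes only in rows, so rows that do not move let the fingers close. It gives the time, the measured TCP pose, the force, the opening and the grip force at its end, in the units of the state.
- readout.state(): the state, without advancing time (a new reading comes with each control period).
- read_camera(name): name is "scene" or "top"; returns a dict with "pixels" (480x640x3 uint8, blue, green, red), "range_z" (480x640 float32, mm along the optical axis (not along the pixel's ray), 0 where there is no reading), "K" (3x3 intrinsics, pixels), "xyz" and "rotation" of the camera in the world. Camera axes: x right, y down, z forward; pixel columns grow to the right and rows downward; lengths in mm; the calibration is good to about 2 mm. A picture is of the moment at which its call begins.
- ctrl.hand_in(): hands the job in; it is judged then, once.
The state is a dict: "time": time; "joints": joint angles; "joint_vel": joint speeds; "joint_torque": joint torques, N m; "eef_pos": TCP position; "orientation": TCP orientation; "force": force on the tool from outside, world axes, zero at the start; "wrist_torque": the same for the moment, N m; "opening": finger opening in mm; "finger_force": force on a finger pad.
Only numpy, scipy, OpenCV 4.12 (cv2) and the standard library are available. Lean on these libraries where they do the work, as an engineer would, in place of code of your own. Each camera call takes 0.05 s, during which the arm holds its last target. There are 200 camera calls.

## Task

A long spatula has been left lying inside the half-closed carton, and a wooden vial rack has been put down across the carton's opening. Set the rack upright on the bare table clear of the carton and let go of it, without tipping it; then take the spatula by its handle, slant it out through the opening without levering hard on the carton, and finish while holding it still in the gripper, all of it at least 5 cm higher than the carton's top. Leave the other things on the table and on the carton where they are.

Things in the scene. Friction and masses are not known exactly. Their poses are not given: they have to be found in the camera images.
- carton: shallow stiff cardboard carton fixed to the table, outside 280 (its x) x 160 (y) x 75 high; walls, floor and cover all 5 thick; inside 270 x 150 x 65. Origin: centre of its underside, z up. A taped cover closes its top from x = +15 to its far end x = +140; from x = -135 (inner face of the end wall nearer the robot) to +15 it is open over the full inner width
- opening (a point): centre of the carton's opening, level with the carton's top (75 above the table). The opening is 150 x 150, the spatula 250 long: it has to come out slanted, some 18 to 24 degrees from level at first, handle end leading over the end wall at the carton's -x
- spatula: long spatula lying flat on the carton floor, nearly along the carton x; 250 long, about 90 g. Wooden handle 16 x 16 from x = -125 to +15, under the opening; then a steel blade 20 wide, 4 thick (z 6 to 10) to x = +125, under the cover. Origin: underside, middle of its length; x from handle to blade, z up. Grip it across the handle, e.g. at x = -65; 25 mm free each side
- handle_end (a point): tip of the spatula's handle, on its mid-line, 8 above its underside
- blade_end (a point): tip of the spatula's blade, on its mid-line, 8 above its underside
- rack: wooden vial rack, block 50 (its x) x 200 (its y) x 22 high, about 200 g; four small capped vials fixed upright on its mid-line at y = +/-45 and +/-78, caps 57 above its underside. Origin: centre of its underside, z up. Starts lying across the opening on the carton side walls. Grip across the 50 mm at its middle. Bare table: x 405 to 610, |y| 210 to 290 mm, on the side away from the carton
- roll: roll of labels lying flat on the carton's cover near its closed end, outer radius 34, 18 high; stays there. Bystander; origin at the centre of its underside
- pail: small red pail, radius 34, 65 high. Bystander; origin at the centre of its underside
- beaker: glass beaker, radius 45, 110 high. Bystander; origin at the centre of its underside
- vial_tray: cardboard tray of vials, 100 x 120, 40 high. Bystander; origin at the centre of its underside
- pouch: flat black case, 75 x 140, 12 high. Bystander; origin at the centre of its underside
Things that resemble listed ones, but are neither listed nor needed, are in the scene too. Of the things that look like the rack, the larger one is meant.

How it is judged:
By the outcome, as a careful person would: the job done as asked, in the order asked, and still so for the second after the job is handed in, while the arm keeps its last pose, push and grip.
It also fails if it takes over 58 s, if anything falls off the work surface, if the arm or the gripper's body presses on something with over 40 N, if the wrist force passes 120 N, or if a joint passes its speed limit or range.

## Working session

There is one attempt and no reset: what is moved stays moved. The work goes in short steps, Python scripts to look and compute and a shell command to move; the robot and the scene stay as the last step left them, time stands still between calls to the robot, and variables do not carry over. Pictures are saved under pics/ and viewed, at most 10 in all, crops included, and the job is handed in when it is done.

```bash
mkdir -p pics
cat > h.py <<'E'
import numpy as np, cv2
from workcell import readout, read_camera, ctrl
def cloud(c):
    K=np.array(c["K"]);z=c["range_z"];v,u=np.indices(z.shape)
    p=np.stack([(u-K[0,2])*z/K[0,0],(v-K[1,2])*z/K[1,1],z],-1)
    R=np.array(c["rotation"])
    if R.shape!=(3,3):
        from scipy.spatial.transform import Rotation as Q;R=Q.from_quat(R).as_matrix()
    w=p@R.T+np.array(c["xyz"]);w[z==0]=np.nan
    return w
E
python3 - <<'E'
from h import *
for n in("scene","top"):
    c=read_camera(n);cv2.imwrite(f"pics/{n}0.png",c["pixels"]);np.savez(f"{n}0.npz",**c)
    print(n,c["xyz"],np.round(c["rotation"],3).tolist(),c["K"])
print(readout.state())
E
```

```text
scene [1085.34843261 -305.35468256  822.18043515] [0.805, 0.486, -0.17, -0.296] [[509.7699738    0.         317.43221994]
 [  0.         509.7699738  246.08185911]
 [  0.           0.           1.        ]]
top [3.15896454e+02 7.17680178e-01 1.24359362e+03] [-0.658, 0.746, -0.077, 0.067] [[618.39652224   0.         322.42988781]
 [  0.         618.39652224 231.71810197]
 [  0.           0.           1.        ]]
{'time': 0.1, 'joints': array([ 1.30604714e+00,  4.23789930e-01,  1.63060619e+00,  3.14256288e-05,
        1.08858231e+00, -1.90258563e-02]), 'joint_vel': array([-0.00207664, -0.00112376, -0.0021481 ,  0.00126054,  0.00148625,
        0.0008271 ]), 'joint_torque': array([ 7.06152532e-04, -5.58424079e+01, -2.82444620e+01,  3.33225569e-05,
        3.09846982e-03,  4.82735277e-05]), 'eef_pos': array([151.89144091, 605.76045891, 230.61039071]), 'orientation': array([ 1.22560011e-01,  9.92460862e-01, -6.83957821e-04, -1.11758906e-04]), 'force': array([-0.08334772,  0.3118027 , -0.02648626]), 'wrist_torque': array([ 0.025811  , -0.01254943,  0.00174186]), 'finger_force': 0.0, 'opening': 85.59035924132417}
```

View pics/top0.png

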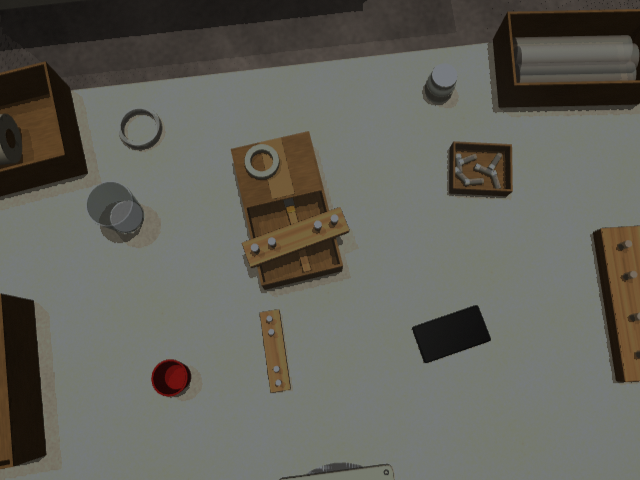

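View pics/scene0.png

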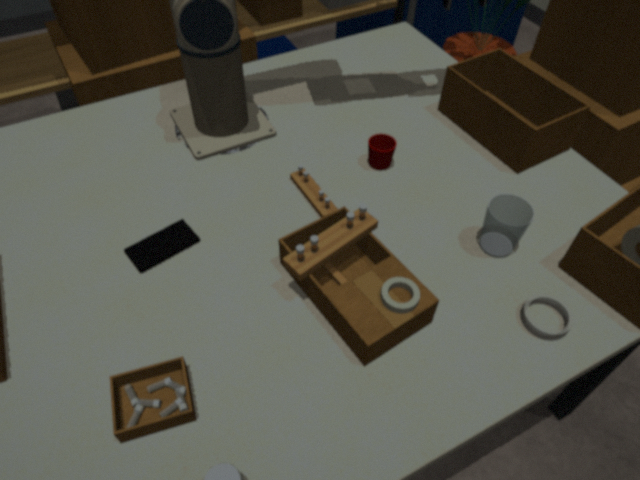

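The top view shows the carton at (290,208), with the roll on its cover at (262,161) and the spatula handle at (305,260). The pail is at (171,378), the beaker at (115,207), the tray at (480,168) and the pouch at (452,334). Three things look like the rack:
- **(295,237)**: lies across the opening.
- **(275,350)**: a narrow one on the table.
- **(625,300)**: a big block at the right edge.

The one at (295,237) fits because it lies across the opening and is larger than the narrow one. I'll measure all three and confirm in a crop.

Run:
```python
from h import *
T=np.load("top0.npz");S=np.load("scene0.npz")
wt=cloud(T);ws=cloud(S)
print("table z",np.nanmedian(wt[420:440,200:260,2]),np.nanmedian(ws[300:320,60:100,2]))
for n,(u,v) in dict(rack=(295,238),small=(275,345),right=(615,300),right2=(630,350),tray=(480,168),pouch=(452,334),cover=(300,165),floor=(280,265),spat=(305,262),pail=(171,378)).items():
    print(n,wt[v,u].round(1))
# rack in both views, by height band & location
c0=wt[238,295]
for nm,w in(("top",wt),("scene",ws)):
    d=np.linalg.norm(w[...,:2]-c0[:2],axis=-1)
    for lab,lo,hi in(("racktop",88,104),("cover/rim",66,82),):
        m=(d<(125 if lab=="racktop" else 260))&(w[...,2]>lo)&(w[...,2]<hi)
        if lab=="racktop":
            n_,l,st,_=cv2.connectedComponentsWithStats(m.astype(np.uint8));m=l==1+np.argmax(st[1:,4])
            print(nm,lab,m.sum(),"z",np.nanmedian(w[m][:,2]),cv2.minAreaRect(w[m][:,:2].astype(np.float32)))
        else:
            n_,l,st,_=cv2.connectedComponentsWithStats(m.astype(np.uint8))
            for k in range(1,n_):
                if st[k,4]>150: q=w[l==k];print(nm,lab,st[k,4],np.median(q[:,2]).round(1),cv2.minAreaRect(q[:,:2].astype(np.float32)))
    m=(d<200)&(w[...,2]>122)&(w[...,2]<150)
    n_,l,st,_=cv2.connectedComponentsWithStats(m.astype(np.uint8))
    print(nm,"caps",[np.append(w[l==k].mean(0),st[k,4]).round(1).tolist() for k in range(1,n_)])
a=cv2.resize(T["pixels"][120:300,200:380],(560,560),interpolation=cv2.INTER_CUBIC)
b=cv2.resize(T["pixels"][220:400,560:640],(240,560))
cv2.imwrite("pics/crop1.png",np.clip(np.hstack([a,b])*1.8,0,255).astype(np.uint8))
```

```text
table z 0.3559083534216825 -1.3848169178976377
rack [545.2  21.7  96.7]
small [354.6  86.4  18.3]
right [ 357.4 -581.7   37.8]
right2 [ 260.  -589.4   37.4]
tray [ 660.1 -373.6   18.1]
pouch [ 332.8 -261.6    8.7]
cover [694.2  -4.6  74.8]
floor [513.   60.3  -1.3]
spat [509.3   9.   21. ]
pail [317.3 296.2   1.3]
top racktop 2524 z 96.94061168224744 ((549.1531982421875, 20.739059448242188), (52.18019485473633, 200.19931030273438), 13.254190444946289)
top cover/rim 4182 74.9 ((662.0632934570312, 38.81504821777344), (190.3979034423828, 160.2633514404297), 6.4581708908081055)
top cover/rim 337 75.4 ((711.1446533203125, 69.76140594482422), (39.04777526855469, 42.29738235473633), 18.97252082824707)
top cover/rim 402 74.6 ((502.3335266113281, 20.209617614746094), (56.60750198364258, 161.32217407226562), 8.187307357788086)
top caps [[566.7, -55.1, 131.3, 55.0], [559.0, -22.9, 131.3, 57.0], [538.2, 64.6, 130.7, 55.0], [530.6, 96.4, 132.0, 55.0]]
scene racktop 2016 z 95.9847253751089 ((551.4356079101562, 20.63897705078125), (53.20615768432617, 201.74070739746094), 13.522505760192871)
scene cover/rim 399 72.9 ((487.4596252441406, 16.24614715576172), (43.52684783935547, 164.0354766845703), 16.020401000976562)
scene cover/rim 4912 74.3 ((656.4502563476562, 24.01959991455078), (217.05335998535156, 205.03199768066406), 1.4419223070144653)
scene cover/rim 326 74.8 ((705.6744995117188, 73.84320831298828), (37.928287506103516, 36.15373229980469), 2.615185022354126)
scene caps [[535.0, 95.4, 129.2, 59.0], [542.5, 63.5, 129.7, 54.0], [563.1, -24.1, 129.6, 61.0], [570.7, -56.0, 129.3, 67.0]]
```

View pics/crop1.png

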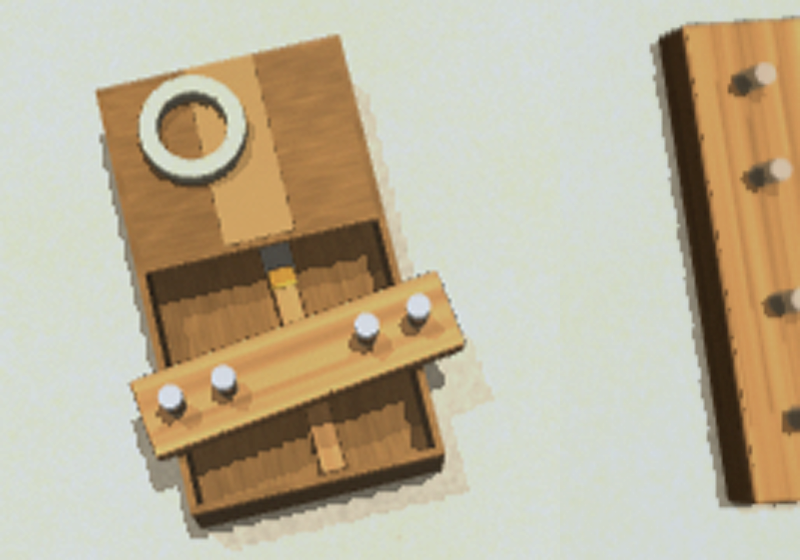

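The crop confirms it. The rack lies across the opening, with its block at crop (298,365) and its caps at (170,398), (222,380), (366,325) and (417,307). It measures 200 x 52 mm, centre (550,21), top z 96.5, yaw 13.3°. The right-hand block is about 290 mm long and stands on the table, and the narrow one is about 30 mm wide, so neither fits. The handle shows below the rack, with its end near crop (332,470). I'll move above the rack.

```bash
python3 -m jog '[{"hand":-1,"offset":[0.0995,-0.1463,0],"turn":[0,0,-0.0174]},{"hand":-1,"offset":[0.0995,-0.1463,0],"turn":[0,0,-0.0174]},{"hand":-1,"offset":[0.0995,-0.1463,0],"turn":[0,0,-0.0174]},{"hand":-1,"offset":[0.0995,-0.1463,0],"turn":[0,0,-0.0174]},{"hand":-1,"offset":[0.0995,-0.1463,0],"turn":[0,0,-0.0174]},{"hand":-1,"offset":[0.0995,-0.1463,0],"turn":[0,0,-0.0174]},{"hand":-1,"offset":[0.0995,-0.1463,0],"turn":[0,0,-0.0174]},{"hand":-1,"offset":[0.0995,-0.1463,0],"turn":[0,0,-0.0174]},{"hand":-1,"offset":[0.0995,-0.1463,0],"turn":[0,0,-0.0174]},{"hand":-1,"offset":[0.0995,-0.1463,0],"turn":[0,0,-0.0174]},{"hand":-1,"offset":[0.0995,-0.1463,0],"turn":[0,0,-0.0174]},{"hand":-1,"offset":[0.0995,-0.1463,0],"turn":[0,0,-0.0174]},{"hand":-1,"offset":[0.0995,-0.1463,0],"turn":[0,0,-0.0174]},{"hand":-1,"offset":[0.0995,-0.1463,0],"turn":[0,0,-0.0174]},{"hand":-1,"offset":[0.0995,-0.1463,0],"turn":[0,0,-0.0174]},{"hand":-1,"offset":[0.0995,-0.1463,0],"turn":[0,0,-0.0174]},{"hand":-1,"offset":[0.0995,-0.1463,0],"turn":[0,0,-0.0174]},{"hand":-1,"offset":[0.0995,-0.1463,0],"turn":[0,0,-0.0174]},{"hand":-1,"offset":[0.0995,-0.1463,0],"turn":[0,0,-0.0174]},{"hand":-1,"offset":[0.0995,-0.1463,0],"turn":[0,0,-0.0174]}]'
cat >> h.py <<'E'
from scipy.spatial.transform import Rotation as Q
def st():
    s=readout.state();R=Q.from_quat(s["orientation"]).as_matrix()
    print("t",round(s["time"],2),"pos",s["eef_pos"].round(1),"z",R[:,2].round(3),"y ang",np.degrees(np.arctan2(R[1,1],R[0,1])).round(2),"F",s["force"].round(1),"op",round(s["opening"],1),"ff",round(s["finger_force"],1),"j",s["joints"].round(2))
E
python3 -c "
from h import *
st()"
```

```text
time: 1.77
eef_pos: [550.6, 19.3, 231.1]
orientation: [0.622, 0.783, -0.0, -0.0]
force: [0.3, 0.2, -0.1]
opening: 85.5
finger_force: 0.0
t 1.77 pos [550.6  19.3 231.1] z [-0.001  0.    -1.   ] y ang 13.11 F [ 0.3  0.2 -0.1] op 85.5 ff 0.0 j [ 0.01  0.32  1.79  0.    1.03 -0.22]
```

```bash
python3 -m jog '[{"hand":-1,"offset":[0,0.007,-0.16],"turn":[0,0,0.001]},{"hand":-1,"offset":[0,0,-0.16],"turn":[0,0,0]},{"hand":-1,"offset":[0,0,-0.16],"turn":[0,0,0]},{"hand":-1,"offset":[0,0,-0.16],"turn":[0,0,0]},{"hand":-1,"offset":[0,0,-0.08],"turn":[0,0,0]},{"hand":-1,"offset":[0,0,-0.04],"turn":[0,0,0]},{"hand":-1,"offset":[0,0,-0.02],"turn":[0,0,0]},{"hand":-1,"offset":[0,0,0],"turn":[0,0,0]}]'; python3 -c "
from h import *
st();c=read_camera('scene');cv2.imwrite('pics/s1.png',cv2.resize(np.clip(c['pixels'][150:350,230:450]*1.6,0,255).astype(np.uint8),(660,600)))"
```

```text
time: 2.43
eef_pos: [550.0, 22.4, 75.0]
orientation: [0.619, 0.785, -0.0, -0.0]
force: [0.0, -1.0, -1.0]
opening: 85.8
finger_force: 0.0
t 2.43 pos [550.   22.4  75. ] z [-0.001 -0.    -1.   ] y ang 13.46 F [ 0. -1. -1.] op 85.8 ff 0.0 j [ 0.02  0.55  1.88 -0.    0.71 -0.22]
```

View pics/s1.png

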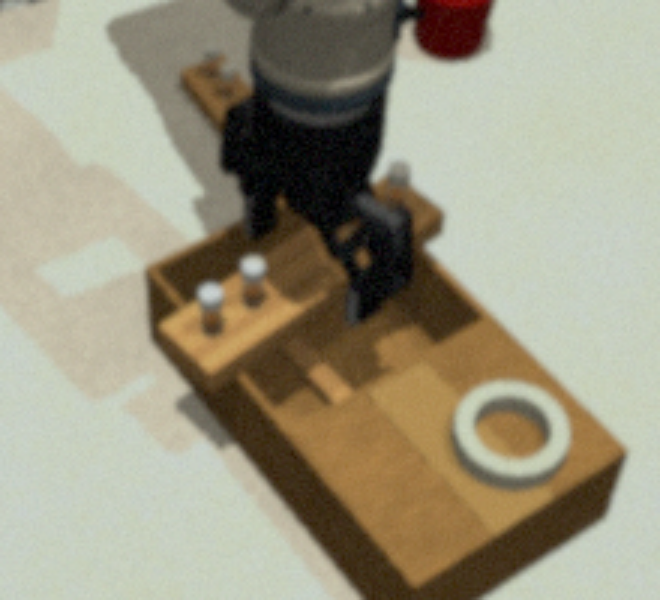

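The picture shows the fingers straddling the block near crop (260,215) and (370,290), clear of the vials. I'll close, then lift gently.

```bash
python3 -m jog '[{"hand":1,"offset":[0,0,-0.005],"turn":[0,0,0]},{"hand":1,"offset":[0,0,0],"turn":[0,0,0]},{"hand":1,"offset":[0,0,0],"turn":[0,0,0]},{"hand":1,"offset":[0,0,0],"turn":[0,0,0]},{"hand":1,"offset":[0,0,0],"turn":[0,0,0]},{"hand":1,"offset":[0,0,0],"turn":[0,0,0]}]'; python3 -c "
from h import *
st()"
```

```text
time: 2.98
eef_pos: [550.7, 22.4, 75.6]
orientation: [0.619, 0.785, 0.001, 0.001]
force: [-0.9, -0.4, 5.7]
opening: 48.7
finger_force: 62.1
t 2.98 pos [550.7  22.4  75.6] z [ 0.002  0.    -1.   ] y ang 13.46 F [-0.9 -0.4  5.7] op 48.7 ff 62.1 j [ 0.02  0.54  1.88 -0.    0.71 -0.22]
```

```bash
python3 -m jog '[{"hand":1,"offset":[0,0,0.02],"turn":[0,0,0]},{"hand":1,"offset":[0,0,0.04],"turn":[0,0,0]},{"hand":1,"offset":[0,0,0.08],"turn":[0,0,0]},{"hand":1,"offset":[0,0,0.1],"turn":[0,0,0]},{"hand":1,"offset":[0,0,0.1],"turn":[0,0,0]},{"hand":1,"offset":[0,0,0.04],"turn":[0,0,0]},{"hand":1,"offset":[0,0,0],"turn":[0,0,0]}]'
python3 - <<'E'
from h import *
st();c=read_camera('scene');w=cloud(c);s=readout.state();p=s["eef_pos"]
cv2.imwrite('pics/s2.png',np.clip(c['pixels']*1.6,0,255).astype(np.uint8))
d=np.linalg.norm(w[...,:2]-p[:2],axis=-1)
for nm in("scene","top"):
    w=cloud(read_camera(nm));d=np.linalg.norm(w[...,:2]-p[:2],axis=-1)
    m=(d<120)&(d>75)&(w[...,2]>p[2]+10)&(w[...,2]<p[2]+32);q=w[m]
    A=np.c_[q[:,:2]-p[:2],np.ones(len(q))];co=np.linalg.lstsq(A,q[:,2]-p[2],rcond=None)[0];print(nm,m.sum(),co, np.median(q[:,2]-p[2]))
E
```

```text
time: 3.57
eef_pos: [551.5, 22.4, 152.7]
orientation: [0.619, 0.785, 0.001, 0.002]
force: [0.4, -0.1, -2.1]
opening: 49.1
finger_force: 62.6
t 3.57 pos [551.5  22.4 152.7] z [ 0.005  0.    -1.   ] y ang 13.46 F [ 0.4 -0.1 -2.1] op 49.1 ff 62.6 j [ 0.02  0.42  1.85 -0.    0.86 -0.22]
scene 659 [-5.50470986e-02 -9.22639082e-03  2.00944291e+01] 20.12988940184897
top 242 [1.09950005e-02 8.70128491e-02 2.78564351e+01] 20.397994346457892
```

```bash
python3 -m jog '[{"hand":1,"offset":[-0.012,-0.04,0.03],"turn":[0,0,-0.016]},{"hand":1,"offset":[-0.0124,-0.078,0],"turn":[0,0,-0.0325]},{"hand":1,"offset":[-0.0124,-0.078,0],"turn":[0,0,-0.0325]},{"hand":1,"offset":[-0.0124,-0.078,0],"turn":[0,0,-0.0325]},{"hand":1,"offset":[-0.0124,-0.078,0],"turn":[0,0,-0.0325]},{"hand":1,"offset":[-0.0124,-0.078,0],"turn":[0,0,-0.0325]},{"hand":1,"offset":[-0.0124,-0.078,0],"turn":[0,0,-0.0325]},{"hand":1,"offset":[-0.0124,-0.078,0],"turn":[0,0,-0.0325]},{"hand":1,"offset":[-0.0124,-0.078,0],"turn":[0,0,-0.0325]},{"hand":1,"offset":[-0.0124,-0.078,0],"turn":[0,0,-0.0325]},{"hand":1,"offset":[-0.0124,-0.078,0],"turn":[0,0,-0.0325]},{"hand":1,"offset":[-0.0124,-0.078,0],"turn":[0,0,-0.0325]},{"hand":1,"offset":[-0.0124,-0.078,0],"turn":[0,0,-0.0325]},{"hand":1,"offset":[-0.0124,-0.078,0],"turn":[0,0,-0.0325]},{"hand":1,"offset":[-0.0124,-0.078,0],"turn":[0,0,-0.0325]},{"hand":1,"offset":[-0.0124,-0.078,0],"turn":[0,0,-0.0325]},{"hand":1,"offset":[-0.0124,-0.078,0],"turn":[0,0,-0.0325]},{"hand":1,"offset":[-0.0124,-0.078,0],"turn":[0,0,-0.0325]},{"hand":1,"offset":[0,-0.02,0],"turn":[0,0,-0.0062]},{"hand":1,"offset":[0,0,0],"turn":[0,0,0]}]'; python3 -c "
from h import *
st();w=cloud(read_camera('top'));p=readout.state()['eef_pos']
s=(abs(abs(w[...,0]-p[0])-80)<15)&(abs(w[...,1]-p[1])<30)&(w[...,2]>p[2]+10)&(w[...,2]<p[2]+30)
for g in(-1,1):
  q=w[s&(np.sign(w[...,0]-p[0])==g)]-p;print(len(q),np.median(q,0).round(1))
q=w[s]-p;print(q.min(0).round(1),q.max(0).round(1))"
```

```text
time: 5.38
eef_pos: [504.8, -255.3, 155.1]
orientation: [1.0, -0.0, -0.001, -0.0]
force: [-0.0, 1.0, -2.3]
opening: 48.6
finger_force: 62.5
t 5.38 pos [ 504.8 -255.3  155.1] z [-0.002  0.001 -1.   ] y ang -90.02 F [-0.   1.  -2.3] op 48.6 ff 62.5 j [-0.49  0.44  1.82  0.    0.89  1.08]
0 [nan nan nan]
231 [81.8 14.8 20.8]
[65.4 -4.3 10.3] [94.9 25.7 29.9]
  return _methods._mean(a, axis=axis, dtype=dtype,
  ret = um.true_divide(
```

```bash
python3 -m jog '[{"hand":1,"offset":[0.01,0.02,-0.05],"turn":[0,0,0]},{"hand":1,"offset":[0,0,-0.14],"turn":[0,0,0]},{"hand":1,"offset":[0,0,-0.15],"turn":[0,0,0]},{"hand":1,"offset":[0,0,-0.15],"turn":[0,0,0]},{"hand":1,"offset":[0,0,-0.12],"turn":[0,0,0]},{"hand":1,"offset":[0,0,-0.06],"turn":[0,0,0]},{"hand":1,"offset":[0,0,-0.03],"turn":[0,0,0]},{"hand":1,"offset":[0,0,-0.02],"turn":[0,0,0]},{"hand":1,"offset":[0,0,0],"turn":[0,0,0]}]'; python3 -c "
from h import *
st();w=cloud(read_camera('scene'));p=readout.state()['eef_pos']
for sx in(-1,1):
  m=(abs(w[...,0]-p[0]-sx*62)<10)&(abs(w[...,1]-p[1])<22)&(w[...,2]>10)&(w[...,2]<45);print(m.sum(),np.median(w[m],0))"
```

```text
time: 6.18
eef_pos: [507.8, -250.5, 12.3]
orientation: [1.0, 0.001, 0.0, 0.0]
force: [0.1, -0.2, -2.1]
opening: 48.8
finger_force: 62.5
t 6.18 pos [ 507.8 -250.5   12.3] z [ 0. -0. -1.] y ang -89.94 F [ 0.1 -0.2 -2.1] op 48.8 ff 62.5 j [-0.48  0.67  1.86  0.    0.62  1.09]
0 [nan nan nan]
160 [ 570.48651395 -258.48175549   32.57726037]
  return _methods._mean(a, axis=axis, dtype=dtype,
  ret = um.true_divide(
```

```bash
python3 -m jog '[{"hand":1,"offset":[0,0,-0.02],"turn":[0,0,0]},{"hand":1,"offset":[0,0,-0.015],"turn":[0,0,0]},{"hand":1,"offset":[0,0,-0.01],"turn":[0,0,0]},{"hand":1,"offset":[0,0,-0.005],"turn":[0,0,0]},{"hand":1,"offset":[0,0,0],"turn":[0,0,0]},{"hand":1,"offset":[0,0,0],"turn":[0,0,0]}]'
```

```text
time: 6.73
eef_pos: [507.5, -250.8, 2.4]
orientation: [1.0, 0.0, 0.0, 0.0]
force: [-0.2, 0.9, -3.1]
opening: 48.7
finger_force: 62.5
```

```bash
python3 -m jog '[{"hand":1,"offset":[0,0,-0.004],"turn":[0,0,0]},{"hand":1,"offset":[0,0,-0.004],"turn":[0,0,0]},{"hand":1,"offset":[0,0,0],"turn":[0,0,0]}]'
```

```text
time: 6.98
eef_pos: [507.6, -250.8, 0.7]
orientation: [1.0, 0.0, 0.0, 0.0]
force: [0.4, -0.1, -2.1]
opening: 48.9
finger_force: 62.5
```

```bash
python3 -m jog '[{"hand":1,"offset":[0,0,-0.004],"turn":[0,0,0]},{"hand":1,"offset":[0,0,-0.003],"turn":[0,0,0]},{"hand":1,"offset":[0,0,0],"turn":[0,0,0]}]'
```

```text
time: 7.23
eef_pos: [507.6, -250.9, 0.6]
orientation: [1.0, 0.0, 0.0, 0.0]
force: [-4.1, 1.8, 13.3]
opening: 48.8
finger_force: 64.3
```

Contact. I'll open gradually, then rise.

```bash
python3 -m jog '[{"hand":1,"offset":[0,0,0.003],"turn":[0,0,0]},{"hand":0,"offset":[0,0,0],"turn":[0,0,0]},{"hand":-1,"offset":[0,0,0],"turn":[0,0,0]},{"hand":-1,"offset":[0,0,0],"turn":[0,0,0]},{"hand":-1,"offset":[0,0,0],"turn":[0,0,0]},{"hand":-1,"offset":[0,0,0],"turn":[0,0,0]},{"hand":-1,"offset":[0,0,0],"turn":[0,0,0]}]'; python3 -c "
from h import *
st()"
```

```text
time: 7.82
eef_pos: [507.5, -250.8, -0.2]
orientation: [1.0, 0.0, -0.0, -0.0]
force: [0.8, 0.3, 0.3]
opening: 85.1
finger_force: 0.0
t 7.82 pos [ 5.075e+02 -2.508e+02 -2.000e-01] z [-0.  0. -1.] y ang -89.99 F [0.8 0.3 0.3] op 85.1 ff 0.0 j [-0.48  0.69  1.86  0.    0.59  1.09]
```

```bash
python3 -m jog '[{"hand":-1,"offset":[0,0,0.05],"turn":[0,0,0]},{"hand":-1,"offset":[0,0,0.1],"turn":[0,0,0]},{"hand":-1,"offset":[0,0,0.15],"turn":[0,0,0]},{"hand":-1,"offset":[0,0,0.2],"turn":[0,0,0]},{"hand":-1,"offset":[0,0,0.2],"turn":[0,0,0]},{"hand":-1,"offset":[0,0,0.2],"turn":[0,0,0]},{"hand":-1,"offset":[0,0,0],"turn":[0,0,0]}]'
python3 - <<'E'
from h import *
st();np.set_printoptions(suppress=True,precision=1)
for n in("scene","top"):
    c=read_camera(n);cv2.imwrite(f"pics/{n}3.png",np.clip(c["pixels"]*1.7,0,255).astype(np.uint8));np.savez(f"{n}3.npz",**c);w=cloud(c)
    m=(abs(w[...,0]-507)<115)&(abs(w[...,1]+251)<40)&(w[...,2]>15)&(w[...,2]<28);q=w[m];print(n,"rack",np.median(q[:,2]),cv2.minAreaRect(q[:,:2].astype(np.float32)))
    m=(w[...,0]>460)&(w[...,0]<800)&(abs(w[...,1]-30)<150)&(w[...,2]>66)&(w[...,2]<82)
    k,l,s,_=cv2.connectedComponentsWithStats(m.astype(np.uint8));q=w[l==1+np.argmax(s[1:,4])];print(n,"carton top",len(q),np.median(q[:,2]),cv2.minAreaRect(q[:,:2].astype(np.float32)))
    # handle: z band above floor inside opening
    m=(w[...,0]>492)&(w[...,0]<640)&(abs(w[...,1]-25)<55)&(w[...,2]>14)&(w[...,2]<28)
    k,l,s,_=cv2.connectedComponentsWithStats(m.astype(np.uint8));q=w[l==1+np.argmax(s[1:,4])]
    print(n,"handle",len(q),np.median(q[:,2]),cv2.minAreaRect(q[:,:2].astype(np.float32)),q.min(0),q.max(0))
E
```

```text
time: 8.4
eef_pos: [511.6, -252.9, 188.4]
orientation: [1.0, 0.0, 0.006, 0.003]
force: [1.8, -0.8, 0.3]
opening: 84.9
finger_force: 0.0
t 8.4 pos [ 511.6 -252.9  188.4] z [ 0.012 -0.006 -1.   ] y ang -89.99 F [ 1.8 -0.8  0.3] op 84.9 ff 0.0 j [-0.48  0.39  1.79  0.    0.94  1.09]
scene rack 20.843607064053003 ((507.87353515625, -249.7231903076172), (201.38980102539062, 50.08458709716797), 0.004963174927979708)
scene carton top 5391 74.18863451978052 ((617.3148193359375, 33.53920364379883), (282.47064208984375, 162.95082092285156), 6.675865173339844)
scene handle 394 19.699446220523214 ((549.2276000976562, 14.558311462402344), (112.35816955566406, 18.267919540405273), 8.252178192138672) [493.5  -0.4  14. ] [604.4  29.6  24.1]
top rack 21.794581605208123 ((515.4095458984375, -237.81385803222656), (48.86106491088867, 185.07960510253906), 81.68755340576172)
top carton top 4745 74.93020799381566 ((615.8728637695312, 33.421791076660156), (282.2604675292969, 160.38449096679688), 6.644062042236328)
top handle 573 20.582200141398516 ((565.4556884765625, 18.39949607849121), (149.67701721191406, 19.344879150390625), 7.204050540924072) [492.2   0.2  14.1] [639.6  37.2  27.9]
```

View pics/top3.png

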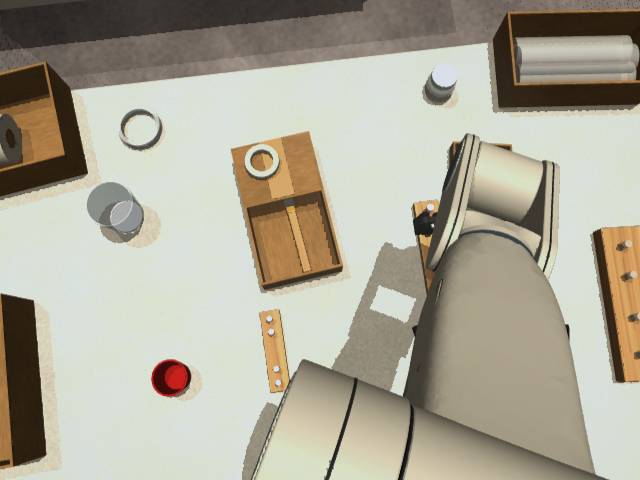

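The rack stands upright at (508,-250), with its cap at (430,207). The carton's opening is free, and the handle runs from about (306,270) to (290,205). Next I'll measure the handle line in both views, in the carton frame.

Run:
```python
from h import *
np.set_printoptions(suppress=True,precision=1)
a=np.radians(6.66);R=np.array([[np.cos(a),np.sin(a)],[-np.sin(a),np.cos(a)]])
for n in("scene","top"):
    c=np.load(n+"3.npz");w=cloud(c);l=(w[...,:2]-[616.5,33.5])@R.T
    z=w[...,2]+(1.0 if n=="scene" else 0.2)
    for zlo,zhi in((16,26),):
        m=(l[...,0]>-131)&(l[...,0]<14)&(abs(l[...,1])<65)&(z>zlo)&(z<zhi)
        k,lab,s,_=cv2.connectedComponentsWithStats(m.astype(np.uint8));m=lab==1+np.argmax(s[1:,4])
        q=l[m];zz=z[m]
        for x in range(-132,15,8):
            b=q[(q[:,0]>=x)&(q[:,0]<x+8)];zb=zz[(q[:,0]>=x)&(q[:,0]<x+8)]
            if len(b):print(n,x+4,len(b),b[:,1].min(),b[:,1].max(),np.median(zb))
```

```text
scene -128 3 -17.57332609821783 -11.832185043295423 19.116379237595083
scene -120 21 -20.025200467678765 -6.459823301901949 20.19396077341196
scene -112 28 -20.091013723095656 -5.59983684002618 20.85419244025644
scene -104 25 -20.02339047676114 -4.2701444244278886 21.240724789489377
scene -96 26 -20.717651288289026 -2.7024929556627137 20.939797243726787
scene -88 29 -19.665343437722896 -2.9568472615854824 20.274526166234637
scene -80 30 -19.639280416245384 -2.601527623262784 20.563652090452933
scene -72 29 -19.390659523129145 -3.550652776105854 20.823846980730195
scene -64 25 -20.007093115253326 -3.8315611361289683 20.388308266924128
scene -56 26 -18.926742710247616 -4.012669700113621 20.662614186386975
scene -48 31 -18.754008087123538 -3.5263136782773854 21.051989243144703
scene -40 29 -18.33575312786802 -4.0652119861910965 21.034007069738095
scene -32 30 -18.439033760940248 -0.8693871749165064 20.554427191658704
scene -24 31 -18.641020540526426 -1.2999654569315395 20.539537913759887
scene -16 22 -17.35590855160292 -3.6054195227499837 21.34262909377111
top -128 15 -18.35799927117365
[... 564 characters left out ...]
7741732 21.51398743267664
top -56 26 -17.92918300961527 -2.281733183874406 21.53167149577946
top -48 28 -16.929341739743148 -2.2375345234816244 20.492752042530423
top -40 30 -16.84205766581524 -1.6840462946992862 20.61580411322502
top -32 26 -16.33932844663039 -1.6099937261415043 20.77458130677037
top -24 31 -16.823733129510092 -1.5277191075275087 20.94150228170606
top -16 29 -16.192251901236258 -1.0034170687745096 21.31678527464255
top -8 27 -16.70918843222162 -0.9300084165577066 22.13632821479491
top 0 29 -16.639235099516185 -0.8427968195362509 20.386218035860065
top 8 29 -17.6035719806121 1.2025843654281372 20.780493234914683
top 16 3 -13.647971813792749 0.7256307114423536 16.750265873944
```

Handle results:
- **Top:** z ≈ 21.
- **Mid-line in the carton frame:** y ≈ -10.8 at x = -68, about 1.5° off the carton's x.
- **End:** x ≈ -128.5.
- **Grip point in the world frame:** (549.7, 14.8), spatula yaw about 8.1°.

I'll move above it.

```bash
python3 -m jog '[{"hand":-0.3,"offset":[0.01,0.06,0],"turn":[0,0,0.0038]},{"hand":-0.3,"offset":[0.018,0.115,0],"turn":[0,0,0.0038]},{"hand":-0.3,"offset":[0.018,0.115,0],"turn":[0,0,0.0038]},{"hand":-0.3,"offset":[0.018,0.115,0],"turn":[0,0,0.0038]},{"hand":-0.3,"offset":[0.018,0.115,0],"turn":[0,0,0.0038]},{"hand":-0.3,"offset":[0.018,0.115,0],"turn":[0,0,0.0038]},{"hand":-0.3,"offset":[0.018,0.115,0],"turn":[0,0,0.0038]},{"hand":-0.3,"offset":[0.018,0.115,0],"turn":[0,0,0.0038]},{"hand":-0.3,"offset":[0.018,0.115,0],"turn":[0,0,0.0038]},{"hand":-0.3,"offset":[0.018,0.115,0],"turn":[0,0,0.0038]},{"hand":-0.3,"offset":[0.018,0.115,0],"turn":[0,0,0.0038]},{"hand":-0.3,"offset":[0.018,0.115,0],"turn":[0,0,0.0038]},{"hand":-0.3,"offset":[0,0,0],"turn":[0,0,0]},{"hand":-0.3,"offset":[0,0,0],"turn":[0,0,0]}]'; python3 -c "
from h import *
st()"
```

```text
time: 9.67
eef_pos: [547.7, 15.8, 178.1]
orientation: [0.997, 0.073, -0.002, -0.0]
force: [-0.0, 0.2, -1.6]
opening: 55.8
finger_force: 0.0
t 9.67 pos [547.7  15.8 178.1] z [-0.004 -0.    -1.   ] y ang -81.62 F [-0.   0.2 -1.6] op 55.8 ff 0.0 j [0.01 0.38 1.84 0.   0.92 1.43]
```

```bash
python3 -m jog '[{"hand":-0.3,"offset":[0.009,-0.005,-0.06],"turn":[0,0,0]},{"hand":-0.3,"offset":[0,0,-0.13],"turn":[0,0,0]},{"hand":-0.3,"offset":[0,0,-0.14],"turn":[0,0,0]},{"hand":-0.3,"offset":[0,0,-0.12],"turn":[0,0,0]},{"hand":-0.3,"offset":[0,0,-0.08],"turn":[0,0,0]},{"hand":-0.3,"offset":[0,0,-0.06],"turn":[0,0,0]},{"hand":-0.3,"offset":[0,0,0],"turn":[0,0,0]},{"hand":-0.3,"offset":[0,0,0],"turn":[0,0,0]}]'; python3 -c "
from h import *
st();c=read_camera('scene');cv2.imwrite('pics/s4.png',cv2.resize(np.clip(c['pixels'][150:350,230:450]*1.8,0,255).astype(np.uint8),(660,600)))"
```

```text
time: 10.33
eef_pos: [550.3, 12.6, 61.0]
orientation: [0.997, 0.071, -0.001, -0.0]
force: [0.3, -0.6, 0.6]
opening: 55.2
finger_force: 0.0
t 10.33 pos [550.3  12.6  61. ] z [-0.002 -0.    -1.   ] y ang -81.83 F [ 0.3 -0.6  0.6] op 55.2 ff 0.0 j [ 0.    0.57  1.89 -0.    0.69  1.43]
```

View pics/s4.png

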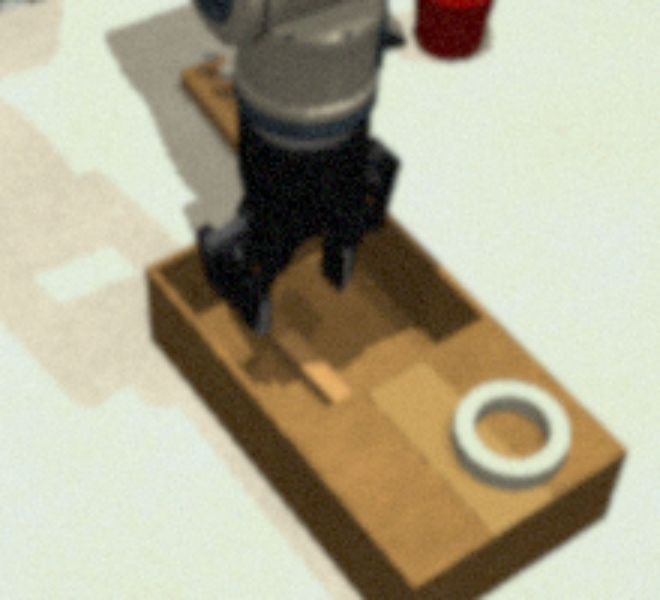

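The picture shows the fingers inside the opening at (260,320) and (340,280), straddling the handle, which comes out toward (325,380). I'll go down and close.

```bash
python3 -m jog '[{"hand":-0.3,"offset":[0,0.01,-0.06],"turn":[0,0,0]},{"hand":-0.3,"offset":[0,0,-0.08],"turn":[0,0,0]},{"hand":-0.3,"offset":[0,0,-0.06],"turn":[0,0,0]},{"hand":-0.3,"offset":[0,0,-0.04],"turn":[0,0,0]},{"hand":-0.3,"offset":[0,0,-0.02],"turn":[0,0,0]},{"hand":-0.3,"offset":[0,0,0],"turn":[0,0,0]}]'; python3 -c "
from h import *
st()"
```

```text
time: 10.88
eef_pos: [550.4, 15.3, 9.1]
orientation: [0.997, 0.072, -0.001, -0.0]
force: [-0.3, -0.3, 0.4]
opening: 55.4
finger_force: 0.0
t 10.88 pos [550.4  15.3   9.1] z [-0.001  0.    -1.   ] y ang -81.78 F [-0.3 -0.3  0.4] op 55.4 ff 0.0 j [0.01 0.66 1.89 0.   0.59 1.43]
```

```bash
python3 -m jog '[{"hand":1,"offset":[0,0,0],"turn":[0,0,0]},{"hand":1,"offset":[0,0,0],"turn":[0,0,0]},{"hand":1,"offset":[0,0,0],"turn":[0,0,0]},{"hand":1,"offset":[0,0,0],"turn":[0,0,0]},{"hand":1,"offset":[0,0,0],"turn":[0,0,0]},{"hand":1,"offset":[0,0,0],"turn":[0,0,0]},{"hand":1,"offset":[0,0,0],"turn":[0,0,0]}]'; python3 -c "
from h import *
st()"
```

```text
time: 11.47
eef_pos: [551.5, 15.2, 10.7]
orientation: [0.997, 0.072, 0.001, 0.0]
force: [-0.8, 0.5, 5.1]
opening: 14.1
finger_force: 59.2
t 11.47 pos [551.5  15.2  10.7] z [ 0.001 -0.    -1.   ] y ang -81.78 F [-0.8  0.5  5.1] op 14.1 ff 59.2 j [ 0.01  0.66  1.89 -0.    0.59  1.43]
```

```bash
python3 -m jog '[{"hand":1,"offset":[0,0,0.015],"turn":[0,0,0]},{"hand":1,"offset":[0.0005,0,0.033],"turn":[-0.0016,0.011,0]},{"hand":1,"offset":[0.0015,0.0002,0.033],"turn":[-0.0016,0.011,0]},{"hand":1,"offset":[0.003,0.0004,0.033],"turn":[-0.0016,0.011,0]},{"hand":1,"offset":[0,0,0],"turn":[0,0,0]}]'; python3 -c "
from h import *
st()"
```

```text
time: 11.88
eef_pos: [554.0, 15.5, 34.0]
orientation: [0.996, 0.072, -0.051, 0.004]
force: [0.8, 0.1, -0.5]
opening: 14.3
finger_force: 58.5
t 11.88 pos [554.   15.5  34. ] z [-0.101 -0.015 -0.995] y ang -81.77 F [ 0.8  0.1 -0.5] op 14.3 ff 58.5 j [ 0.01  0.65  1.81 -0.02  0.78  1.46]
```

```bash
python3 -m jog '[{"hand":1,"offset":[0.004,0.0006,0.033],"turn":[-0.0016,0.011,0]},{"hand":1,"offset":[0.005,0.0007,0.033],"turn":[-0.0016,0.011,0]},{"hand":1,"offset":[0.0065,0.0009,0.033],"turn":[-0.0016,0.011,0]},{"hand":1,"offset":[0.0075,0.0011,0.032],"turn":[-0.0016,0.011,0]},{"hand":1,"offset":[0.0085,0.0012,0.032],"turn":[-0.0016,0.011,0]},{"hand":1,"offset":[0.0095,0.0013,0.032],"turn":[-0.0016,0.011,0]},{"hand":1,"offset":[0.0105,0.0015,0.032],"turn":[-0.0016,0.011,0]},{"hand":1,"offset":[0,0,0],"turn":[0,0,0]},{"hand":1,"offset":[0,0,0],"turn":[0,0,0]}]'
python3 - <<'E'
from h import *
st();np.set_printoptions(suppress=True,precision=1)
c=read_camera('scene');cv2.imwrite('pics/s5.png',cv2.resize(np.clip(c['pixels'][150:350,230:450]*1.8,0,255).astype(np.uint8),(660,600)))
E
```

```text
time: 12.63
eef_pos: [562.1, 16.8, 77.5]
orientation: [0.982, 0.071, -0.173, 0.013]
force: [-0.3, 0.1, -0.7]
opening: 14.3
finger_force: 58.5
t 12.63 pos [562.1  16.8  77.5] z [-0.337 -0.049 -0.94 ] y ang -81.77 F [-0.3  0.1 -0.7] op 14.3 ff 58.5 j [ 0.03  0.69  1.62 -0.04  1.17  1.48]
```

View pics/s5.png

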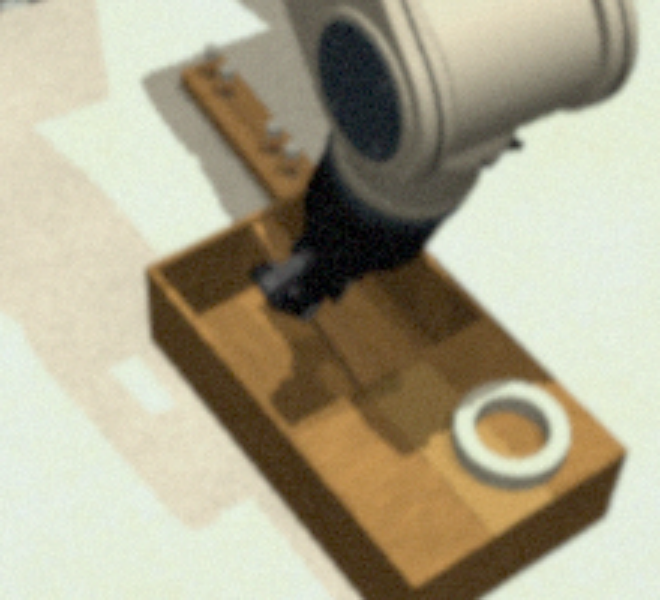

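The spatula is tilted about 19.8° with only its weight on the wrist, and the handle end shows at (262,235) above the end wall. Now I'll pull along its axis.

```bash
python3 -m jog '[{"hand":1,"offset":[-0.0232,-0.0033,0.0085],"turn":[0,0,0]},{"hand":1,"offset":[-0.0465,-0.0067,0.0171],"turn":[0,0,0]},{"hand":1,"offset":[-0.0465,-0.0067,0.0171],"turn":[0,0,0]},{"hand":1,"offset":[-0.0465,-0.0067,0.0171],"turn":[0,0,0]},{"hand":1,"offset":[-0.0465,-0.0067,0.0171],"turn":[0,0,0]},{"hand":1,"offset":[0,0,0],"turn":[0,0,0]}]'; python3 -c "
from h import *
st()"
```

```text
time: 13.18
eef_pos: [518.1, 10.5, 94.4]
orientation: [0.982, 0.07, -0.174, 0.013]
force: [-0.7, -0.4, -0.6]
opening: 14.1
finger_force: 58.5
t 13.18 pos [518.1  10.5  94.4] z [-0.34  -0.049 -0.939] y ang -81.79 F [-0.7 -0.4 -0.6] op 14.1 ff 58.5 j [ 0.02  0.62  1.72 -0.05  1.15  1.48]
```

```bash
python3 -m jog '[{"hand":1,"offset":[-0.0465,-0.0067,0.0171],"turn":[0,0,0]},{"hand":1,"offset":[-0.0465,-0.0067,0.0171],"turn":[0,0,0]},{"hand":1,"offset":[-0.0465,-0.0067,0.0171],"turn":[0,0,0]},{"hand":1,"offset":[-0.0465,-0.0067,0.0171],"turn":[0,0,0]},{"hand":1,"offset":[-0.0465,-0.0067,0.0171],"turn":[0,0,0]},{"hand":1,"offset":[-0.0465,-0.0067,0.0171],"turn":[0,0,0]},{"hand":1,"offset":[-0.0465,-0.0067,0.0171],"turn":[0,0,0]},{"hand":1,"offset":[-0.0465,-0.0067,0.0171],"turn":[0,0,0]},{"hand":1,"offset":[-0.0465,-0.0067,0.0171],"turn":[0,0,0]},{"hand":1,"offset":[-0.0465,-0.0067,0.0171],"turn":[0,0,0]},{"hand":1,"offset":[0,0,0],"turn":[0,0,0]},{"hand":1,"offset":[0,0,0],"turn":[0,0,0]}]'
python3 - <<'E'
from h import *
st();s=readout.state();R=Q.from_quat(s["orientation"])
# local spatula x in tool: tool x or -x
ex=np.array([.99,.142,0]);X=R.as_matrix()[:,0];X*=np.sign(X@ex)
print("blade tip",s["eef_pos"]+190*X)
np.savez("top6.npz",**read_camera("top"));c=read_camera('scene')
cv2.imwrite('pics/s6.png',np.clip(c['pixels'][60:400,180:560]*1.8,0,255).astype(np.uint8))
E
```

```text
time: 14.18
eef_pos: [427.2, -2.7, 128.0]
orientation: [0.982, 0.07, -0.173, 0.013]
force: [0.2, -0.4, -1.3]
opening: 14.2
finger_force: 58.6
t 14.18 pos [427.2  -2.7 128. ] z [-0.338 -0.049 -0.94 ] y ang -81.79 F [ 0.2 -0.4 -1.3] op 14.2 ff 58.6 j [ 0.    0.46  1.92 -0.05  1.1   1.46]
blade tip [603.92537985  22.77728643  63.11924182]
```

View pics/s6.png

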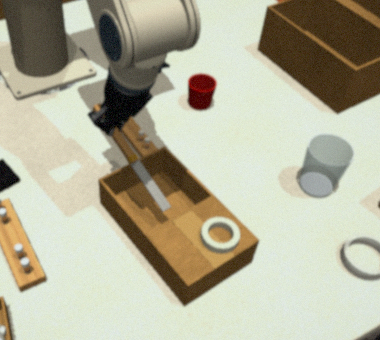

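The blade is out from under the cover, with its tip at crop (168,207) and clear of the edge. The roll, rack, beaker and pail are undisturbed. Lifting.

```bash
python3 -m jog '[{"hand":1,"offset":[0,0,0.03],"turn":[0,0,0]},{"hand":1,"offset":[0,0,0.06],"turn":[0,0,0]},{"hand":1,"offset":[0,0,0.08],"turn":[0,0,0]},{"hand":1,"offset":[0,0,0.08],"turn":[0,0,0]},{"hand":1,"offset":[0,0,0.08],"turn":[0,0,0]},{"hand":1,"offset":[0,0,0.08],"turn":[0,0,0]},{"hand":1,"offset":[0,0,0.06],"turn":[0,0,0]},{"hand":1,"offset":[0,0,0.03],"turn":[0,0,0]},{"hand":1,"offset":[0,0,0],"turn":[0,0,0]},{"hand":1,"offset":[0,0,0],"turn":[0,0,0]},{"hand":1,"offset":[0,0,0],"turn":[0,0,0]},{"hand":1,"offset":[0,0,0],"turn":[0,0,0]}]'
python3 - <<'E'
from h import *
st();print(readout.state()["joint_vel"].round(3));np.set_printoptions(suppress=True,precision=1)
for n in("top","scene"):
    c=read_camera(n);w=cloud(c);ok=(abs(w[...,1]-20)<60)&(w[...,0]>500)&(w[...,0]<640)&(w[...,2]>100)&(w[...,2]<260)
    q=w[ok];print(n,len(q));
    if len(q):print(q[np.argmin(q[:,2])],q[np.argmax(q[:,0])])
    for nm,x,y,r,lo,hi in(("rack",508,-250,120,15,28),("roll",714,68,50,84,100)):
        m=(np.hypot(w[...,0]-x,w[...,1]-y)<r)&(w[...,2]>lo)&(w[...,2]<hi)
        if m.sum():print(nm,m.sum(),cv2.minAreaRect(w[m][:,:2].astype(np.float32)))
    w0=cloud(np.load(n+"0.npz"));m=(np.hypot(w0[...,0]-714,w0[...,1]-68)<50)&(w0[...,2]>84)&(w0[...,2]<100)
    print("roll before",cv2.minAreaRect(w0[m][:,:2].astype(np.float32)))
cv2.imwrite('pics/s7.png',np.clip(c['pixels']*1.8,0,255).astype(np.uint8))
E
```

```text
time: 15.28
eef_pos: [426.9, -2.6, 226.9]
orientation: [0.982, 0.071, -0.174, 0.013]
force: [-0.5, -0.1, -0.6]
opening: 14.2
finger_force: 58.6
t 15.28 pos [426.9  -2.6 226.9] z [-0.34  -0.049 -0.939] y ang -81.77 F [-0.5 -0.1 -0.6] op 14.2 ff 58.6 j [ 0.    0.31  1.86 -0.05  1.32  1.45]
[-0.     0.    -0.003 -0.001  0.002 -0.001]
top 0
rack 2197 ((505.1295471191406, -249.52586364746094), (51.51548385620117, 200.54173278808594), 89.8868637084961)
roll 199 ((729.833984375, 67.86907958984375), (58.35812759399414, 24.789470672607422), 89.88040161132812)
roll before ((708.1021728515625, 68.72764587402344), (64.77159881591797, 67.2624740600586), 84.01258850097656)
scene 709
[604.   28.8 161.8] [607.4  14.6 164.9]
rack 2052 ((507.6085205078125, -249.79342651367188), (202.41006469726562, 50.15524673461914), 0.041596248745918274)
roll 709 ((710.1550903320312, 68.8238296508789), (67.47004699707031, 67.56751251220703), 4.418751239776611)
roll before ((711.043212890625, 68.8701171875), (66.80499267578125, 68.32656860351562), 26.758594512939453)
```

View pics/s7.png

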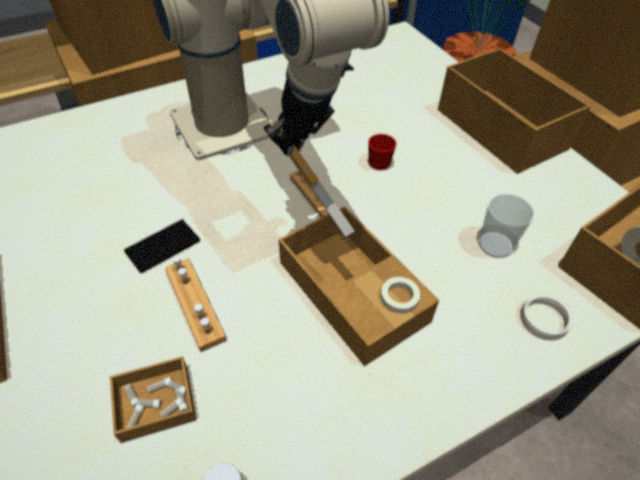

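The spatula is held still with its blade tip at pixel (348,233) and its lowest point at z ≈ 162, against the 125 needed. The rack stands upright at (195,303) and the roll hasn't moved. I'm handing in.

```bash
python3 -c "
from workcell import ctrl
print(ctrl.hand_in())"
```

```text
the job is handed in; nothing more can be done
None
```

The job is handed in at about 15 s: the rack stands upright and released at about (508, -250) mm, and the gripper holds the spatula still with its lowest point at about z = 162 mm, 87 mm above the carton's top.

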